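# Hang the comparison card, then hold a tube level in front of it

### The arm

A 6-joint arm with a two-finger parallel gripper is mounted at the origin on a cart in front of the work surface, level with it; the furniture and walls round the work are solid. World frame = base frame: x ahead of the robot, y to its left, z up, the work surface at z = 0. Lengths are in m, angles in degrees, forces in N, time in s.
With the tool pointing down it reaches from about 0.35 to 0.875 m from the base axis. Payload 4.2 kg.
Tool frame: the origin (TCP) lies midway between the tips of the shut fingers; the grasp point (between the pads) lies 19 mm behind it; z points along the fingers, y is the line along which they close (so a half turn about z gives the same grasp; the last joint's range is limited). The gripper opens to 87 mm and grips with 3 to 60 N. Pads are 19 mm wide; open, the fingers measure 117 mm over their backs; the gripper's body (75 mm by 190 mm) begins 51 mm behind the grasp point.
Start: joints at [-54.912, 22.042, 0.453, 0, -68.411, -14.817], TCP at [0.217, -0.586, 0.223] pointing down, gripper open.
Joint ranges: [-179.83, 179.83], [-69.29, 118.12], [-61.27, 80.66], [-181.25, 117.63], [-171.15, -9.14], [-177.46, 177.46]. Speed limits (degrees/s): [159.86, 159.86, 180, 180, 180, 180].

### API

Orientations are given as a 3x3 rotation matrix whose columns are the frame's x, y, z axes.
In Python, from station import r gives the robot as it stands.
- The arm moves only by the shell command python3 steer.py 'ROWS'. ROWS is a JSON list of rows, 1 to 8 of them, each of 7 numbers: the opening from 0.0 (shut) to 1.0 (fully open), then dx, dy, dz in m, then a rotation vector rx, ry, rz in degrees; each row is the pose to reach, as a shift and turn from the pose commanded when the command began, along the tool's axes at that moment; what a row does not reach only later rows make up. A row lasts 1/10 s, in which the tool goes at most 0.05 m and 8.59 degrees, less where a joint would pass 70% of its speed; a pose out of reach is approached as far as the arm can. The fingers move at their own pace and stop on an object; the grip force is fixed at half the most. Time passes only in rows, so rows that do not move let the fingers close. It prints the time, the measured TCP pose, the force, the opening and the grip force at its end.
- r.sense(): the state, without advancing time (a new reading comes with each control period).
- r.capture(name): name is "side" or "top"; returns a dict with "pixels" (384x512x3 uint8, red, green, blue), "z_map" (384x512 float32, m along the optical axis (not along the pixel's ray), 0 where there is no reading), "K" (3x3 intrinsics, pixels), "distortion" ([k1, k2, p1, p2, k3] as OpenCV has them; the pictures are not rectified), "world_from_camera" (4x4, takes a point from camera to world coordinates). Camera axes: x right, y up, looking along -z (the intrinsics and any distortion apply to the point x, -y, -z); pixel columns grow to the right and rows downward; lengths in m; the calibration is good to about 2 mm. A picture is of the moment at which its call begins.
- r.finish_job(): hands the job in; it is judged then, once.
The state is a dict: "time_s": time; "joints": joint angles; "joint_velocities": joint speeds; "effort": joint torques, N m; "tcp_pos": TCP position; "ee_rot": TCP orientation; "wrist_force": force on the tool from outside, world axes, zero at the start; "moment": the same for the moment, N m; "gripper_width": opening from 0.0 (shut) to 1.0 (fully open); "gripper_force": force on a finger pad.
Only numpy, scipy, OpenCV 4.12 (cv2) and the standard library are available. Lean on these libraries where they do the work, as an engineer would, in place of code of your own. Each camera call takes 0.05 s, during which the arm holds its last target. There are 200 camera calls.

### The job

Get the purple-capped tube ready to be compared with the colour card: first hang the white colour card over the middle of the stand's bar, colour bands facing the robot, and let go of it. Then draw the purple-capped tube up out of the grey tube block, tip it over until it lies about level, and finish while still holding it so, raised clear of the desk about a hand's breadth (10 cm) in front of the middle of the hanging card's colour bands, touching nothing but the gripper. Leave the other tubes, the timer and the saline bottle where they are.

Things in the scene. Friction and masses are not known exactly. Their poses are not given: they have to be found in the camera images.
- card: White rigid saddle (upside-down U) standing on its two panel edges, 44 (x) x 90 (y) x 113 mm high, 90 g; origin at the centre of its underside. Panels 80 mm high with weighted steel hems, 36 mm apart inside; bridge across them up to z = 81 mm, an inverted 90 degree V under it seats on the bar. Front (-x) panel has five colour bands, straw to dark red. Blue grip tab on top: see card_tab.
- card_seat (a point): Point of the card, 63 mm above its underside on its centre line, where the centre of the bar comes to lie when it hangs.
- card_tab (a point): Point in the card's blue grip tab, 103 mm above its underside. The tab is 10 mm thick (card x), 36 mm wide (y), from 81 to 113 mm above the underside; pinch it across x.
- card_face (a point): Middle of the colour bands on the card's front panel, 22 mm in front of (-x) its centre and 48 mm above its underside.
- stand: Fixed stand: grey base 90 (x) x 250 (y) x 12 mm, two steel posts of 12 mm diameter at y = -105 and +105 mm, and between them a steel bar of 12 mm diameter along y, its centre line 150 mm above the desk; ball ends 17 mm. Origin at the centre of the underside; -x is the side towards the robot.
- bar (a point): Middle of the stand's bar on its centre line, 150 mm above the desk; axes as the stand's (y along the bar).
- tube_block: Fixed grey block, 50 mm (its x) by 200 mm (its y) by 45 mm high, with three wells of 14.8 mm diameter and 38 mm depth in a row along its y at -70, 0 and +70 mm. Its y runs roughly along the robot's x axis. Origin at the centre of the underside.
- purple_tube: Tube with purple cap standing in one of the wells (which one varies): 86 mm long, body 12.8 mm and cap 17.4 mm in diameter, cap from 67 to 86 mm along its z, 15 g. Origin at the centre of its bottom, z along the tube towards the cap. In the well its bottom is 7 mm and its cap 74 to 93 mm above the desk.
- purple_tube_mid (a point): Middle of the purple-capped tube, 43 mm from its bottom.
- purple_tube_cap (a point): Middle of the purple cap, 76.5 mm from the tube's bottom.
- gold_tube: The same kind of tube with gold cap in another well; stays.
- blue_tube: The same kind of tube with blue cap in another well; stays.
- timer: White timer lying on the desk, 64 x 64 x 18 mm, origin under its centre; stays.
- saline_bottle: White dropper bottle with blue cap, 34 mm diameter, 70 mm high, origin under its centre; stays.

How it is judged (in metres and radians):
On the way, in this order (a step that is already met when the one before it is completed fails the run):
1. the card hangs over the bar, bands towards the robot, let go (x of card_seat in the frame of bar between -0.01 and 0.01 m and y of card_seat in the frame of bar between -0.055 and 0.055 m and z of card_seat in the frame of bar between -0.01 and 0.01 m and x of card_face in the frame of bar below -0.012 m and contact force between card and stand above 0.2 N and angle between card's own z axis and vertical below 0.3 rad and contact force between the fingers and card below 0.05 N), for 0.3 s.
2. the purple-capped tube is drawn out of its well by the gripper (contact force between the fingers and purple_tube above 1 N and height (world z) of purple_tube above 0.055 m and contact force between purple_tube and tube_block below 0.05 N), for 0.1 s.
At the end, for the whole second after the job is handed in: Card seated on the bar within 10 mm (55 mm along it), upright within 0.3 rad, bands to the robot, released. Purple tube gripped (over 1 N), still, 60 to 120 deg from upright, touching nothing else; its middle 50-170 mm before the card centre, 60 mm sideways, 0-140 mm above its lower edge (all of step 1 and contact force between the fingers and purple_tube above 1 N and contact force between purple_tube and tube_block below 0.05 N and contact force between purple_tube and card below 0.05 N and contact force between purple_tube and stand below 0.05 N and contact force between purple_tube and gold_tube below 0.05 N and contact force between purple_tube and blue_tube below 0.05 N and angle between purple_tube's own z axis and vertical between 1.05 and 2.09 rad and x of purple_tube_mid in the frame of card between -0.17 and -0.05 m and y of purple_tube_mid in the frame of card between -0.06 and 0.06 m and z of purple_tube_mid in the frame of card between 0 and 0.14 m and linear speed of purple_tube below 0.03 m/s); the arm keeps its last pose, push and grip.
It fails at once if another tube is taken out or pushed away (distance of any of gold_tube, blue_tube from where it was at the start of the episode above 0.025 m).
It fails at once if the timer or the saline bottle is pushed away (distance of any of timer, saline_bottle from where it was at the start of the episode above 0.03 m).
It also fails if it takes over 54 s, if anything falls off the work surface, if the arm or the gripper's body presses on something with over 40 N, if the wrist force passes 120 N, or if a joint passes its speed limit or range.

## Working session

There is one attempt and no reset: what is moved stays moved. The work goes in short steps, Python scripts to look and compute and a shell command to move; the robot and the scene stay as the last step left them, time stands still between calls to the robot, and variables do not carry over. Pictures are saved under pics/ and viewed, at most 10 in all, crops included, and the job is handed in when it is done.

```bash
mkdir -p pics; ls; cat > h.py <<'E'
import numpy as np,cv2
from station import r
def cap(n,f):
    c=r.capture(n); cv2.imwrite('pics/'+f+'.png',cv2.cvtColor(c['pixels'],cv2.COLOR_RGB2BGR)); np.savez('/tmp/'+f+'.npz',**c); return c
def ld(f): return np.load('/tmp/'+f+'.npz')
def w(c,u,v,z=None):
    p=cv2.undistortPoints(np.array([[[u,v]]],float),c['K'],c['distortion'])[0,0]
    T=c['world_from_camera']; d=np.array([p[0],-p[1],-1.])
    if z is None:
        return (T@np.r_[d*c['z_map'][int(round(v)),int(round(u))],1])[:3]
    dw=T[:3,:3]@d; return T[:3,3]+dw*(z-T[2,3])/dw[2]
def cloud(c):
    h,wd=c['z_map'].shape; uv=np.stack(np.meshgrid(np.arange(wd),np.arange(h)),-1).reshape(-1,1,2).astype(float)
    p=cv2.undistortPoints(uv,c['K'],c['distortion'])[:,0]; z=c['z_map'].reshape(-1,1)
    P=np.c_[p[:,:1],-p[:,1:],-np.ones(len(p))]*z; T=c['world_from_camera']
    return (P@T[:3,:3].T+T[:3,3]).reshape(h,wd,3)
E
python3 - <<'E'
from h import *
for n in('top','side'):
    c=cap(n,n+'0'); print(c['world_from_camera'].round(3),c['K'])
s=r.sense(); print(s['tcp_pos'],s['ee_rot'],s['time_s'])
E
```

```text
pics
station.py
steer.py
[[-0.004  0.994 -0.107  0.46 ]
 [-1.    -0.004 -0.007  0.053]
 [-0.007  0.107  0.994  1.024]
 [ 0.     0.     0.     1.   ]] [[377.83013318   0.         257.86299972]
 [  0.         377.83013318 192.39789024]
 [  0.           0.           1.        ]]
[[ 0.997 -0.051  0.054  0.61 ]
 [ 0.074  0.652 -0.754 -0.685]
 [ 0.003  0.756  0.654  0.764]
 [ 0.     0.     0.     1.   ]] [[399.9870974    0.         255.78195002]
 [  0.         399.9870974  191.7116131 ]
 [  0.           0.           1.        ]]
[ 0.21636499 -0.58576551  0.22156709] [[-9.38104888e-01 -3.46350428e-01 -7.74934569e-04]
 [-3.46351281e-01  9.38103128e-01  1.81957454e-03]
 [ 9.67581249e-05  1.97535135e-03 -9.99998044e-01]] 0.1
```

View pics/top0.png

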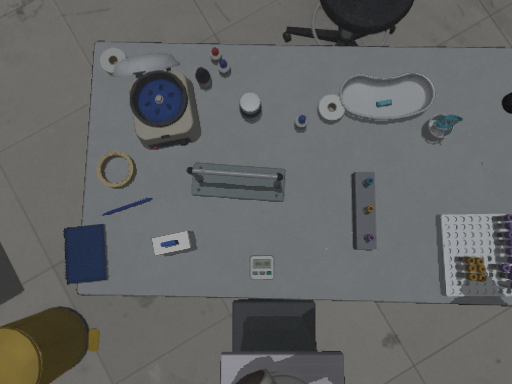

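View pics/side0.png

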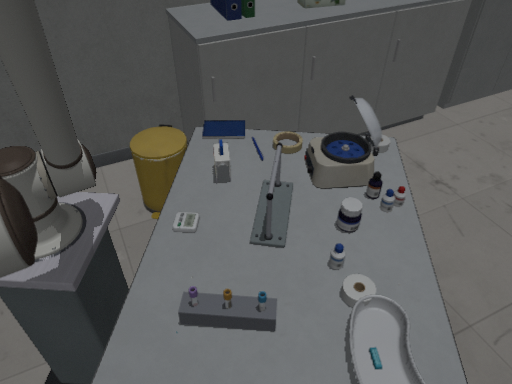

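The top view shows the card at (171,243), the stand centred near (238,182) with its bar from (190,171) to (280,177), and the timer at (262,267). The tube block is at (366,210) with the purple cap at its near end (370,238). The side view agrees: the card is left of the bar and the purple tube is at (193,292).

```bash
python3 - <<'E'
from h import *
c=ld('top0'); P=cloud(c); px=c['pixels'].astype(int); 
def box(u0,v0,u1,v1,f,name):
    q=P[v0:v1,u0:u1].reshape(-1,3); col=px[v0:v1,u0:u1].reshape(-1,3); m=f(q,col); q=q[m]
    r_=cv2.minAreaRect(q[:,:2].astype(np.float32)); print(name,len(q),'mean',q.mean(0).round(4),'rect',np.round(r_[0],4),np.round(r_[1],4),round(r_[2],1),'z',np.percentile(q[:,2],[5,50,95]).round(3))
    return q
blue=lambda q,k:(k[:,2]>k[:,0]+50)
box(145,225,198,262,lambda q,k:blue(q,k)&(q[:,2]>.09),'tab')
box(145,225,198,262,lambda q,k:(q[:,2]>.07)&(q[:,2]<.09),'bridge')
box(145,225,198,262,lambda q,k:(q[:,2]>.03),'card')
b=box(198,160,275,190,lambda q,k:(q[:,2]>.13),'bar')
box(185,155,295,205,lambda q,k:(q[:,2]>.006)&(q[:,2]<.02),'base')
box(345,165,390,255,lambda q,k:(q[:,2]>.035)&(q[:,2]<.055),'block')
for n,(u,v) in dict(blue=(368,182),gold=(370,209),purple=(370,238)).items():
    box(u-12,v-12,u+12,v+12,lambda q,k:q[:,2]>.08,n)
box(245,250,280,285,lambda q,k:(q[:,2]>.01),'timer')
x=b[:,:2]; s=np.linalg.svd(x-x.mean(0))[2][0]; print('bardir',s,np.degrees(np.arctan2(s[0],s[1])))
c2=ld('side0');P=cloud(c2);px=c2['pixels'].astype(int)
box(210,135,235,185,lambda q,k:blue(q,k)&(q[:,2]>.09),'tab')
box(205,135,240,190,lambda q,k:(q[:,2]>.03),'card')
box(180,280,205,300,lambda q,k:q[:,2]>.08,'purple')
b=box(255,140,285,215,lambda q,k:(q[:,2]>.14),'bar')
a=cv2.resize(cv2.cvtColor(c2['pixels'],cv2.COLOR_RGB2BGR)[130:200,195:265],None,fx=5,fy=5,interpolation=2)
a2=cv2.resize(cv2.cvtColor(c['pixels'],cv2.COLOR_RGB2BGR)[210:280,140:210],None,fx=5,fy=5,interpolation=2)
cv2.imwrite('pics/crop.png',np.hstack([a,a2]))
E
```

```text
tab 50 mean [0.4381 0.2758 0.1128] rect [0.4378 0.2759] [0.0084 0.0328] 11.4 z [0.11  0.113 0.115]
bridge 582 mean [0.4379 0.275  0.0808] rect [0.4378 0.2765] [0.0441 0.0899] 11.0 z [0.078 0.081 0.084]
card 687 mean [0.4383 0.2705 0.0968] rect [0.4553 0.1892] [0.0444 0.2679] 11.5 z [0.077 0.081 0.113]
bar 402 mean [0.596  0.1089 0.1719] rect [0.5499 0.1222] [0.1768 0.1407] 76.0 z [0.151 0.155 0.158]
base 2466 mean [0.5945 0.1136 0.0119] rect [0.608  0.1045] [0.2672 0.1087] 85.4 z [0.009 0.012 0.015]
block 1395 mean [ 0.5183 -0.2157  0.0447] rect [ 0.5203 -0.2183] [0.0513 0.1975] 89.4 z [0.041 0.045 0.048]
blue 48 mean [ 0.5809 -0.2005  0.1481] rect [ 0.5263 -0.0855] [0.0155 0.3078] 25.4 z [0.084 0.091 0.699]
gold 47 mean [ 0.5169 -0.2053  0.1289] rect [ 0.4946 -0.0858] [0.0159 0.2865] 10.7 z [0.082 0.09  0.095]
purple 49 mean [ 0.4507 -0.1991  0.1469] rect [ 0.4516 -0.085 ] [0.2772 0.0147] 89.5 z [0.082 0.091 0.652]
timer 565 mean [0.3719 0.0519 0.0212] rect [0.4005 0.0513] [0.0607 0.1194] 89.9 z [0.012 0.016 0.019]
bardir [-0.15199054 -0.98838195] -171.25770112163121
tab 28 mean [0.4452 0.2362 0.1323] rect [ 0.5242 -0.1952] [0.008  0.9936] 10.4 z [0.094 0.113 0.116]
card 377 mean [0.4441 0.2371 0.0984] rect [ 0.5296 -0.1786] [0.0448 1.0235] 11.5 z [0.051 0.081 0.114]
purple 76 mean [ 0.4541 -0.2308  0.107 ] rect [ 0.5245 -0.4478] [0.0162 0.5031] 18.0 z [0.082 0.09  0.094]
bar 312 mean [0.5986 0.0623 0.1824] rect [ 0.5973 -0.2319] [0.9052 0.0287] 89.8 z [0.151 0.156 0.16 ]
```

View pics/crop.png

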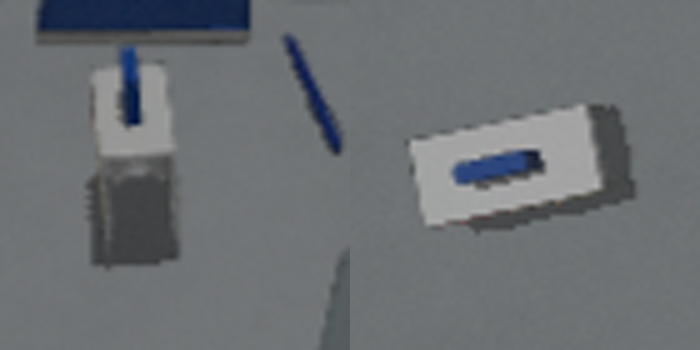

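```bash
cat >> h.py <<'E'
def box(c,u0,v0,u1,v1,z0,z1,name,blue=None):
    P=cloud(c);q=P[v0:v1,u0:u1].reshape(-1,3); k=c['pixels'].astype(int)[v0:v1,u0:u1].reshape(-1,3)
    m=(q[:,2]>z0)&(q[:,2]<z1)
    if blue: m&=k[:,2]>k[:,0]+50
    q=q[m]; r_=cv2.minAreaRect(q[:,:2].astype(np.float32)); x=q[:,:2]; s=np.linalg.svd(x-x.mean(0),full_matrices=False)[2][0]; s=s*np.sign(s[1])
    print(name,len(q),'mean',q.mean(0).round(4),'rect',np.round(r_[0],4),np.round(r_[1],4),round(r_[2],1),'yaw',np.degrees(np.arctan2(-s[0],s[1])).round(1),'z',np.percentile(q[:,2],[5,50,95]).round(3))
    return q
E
python3 - <<'E'
from h import *
t=ld('top0');s=ld('side0')
box(t,198,160,275,190,.148,.165,'bar');box(s,255,140,285,215,.148,.165,'bar')
box(t,180,155,295,205,.148,.17,'barall');box(s,250,135,295,225,.148,.17,'barall')
box(t,190,160,290,205,.009,.016,'base')
box(t,345,165,390,255,.041,.05,'block')
for n,(u,v) in dict(blue=(368,182),gold=(370,209),purple=(370,238)).items(): box(t,u-12,v-12,u+12,v+12,.085,.1,n)
for n,(u,v) in dict(blue=(262,297),gold=(228,295),purple=(193,292)).items(): box(s,u-12,v-12,u+12,v+12,.087,.1,n)
box(s,205,135,240,190,.07,.09,'bridge');box(t,145,225,198,262,.07,.09,'bridge')
box(s,205,135,240,190,.105,.12,'tab')
box(t,285,105,315,135,.02,.1,'saline')
E
```

```text
bar 394 mean [0.5987 0.1101 0.1546] rect [0.5992 0.1102] [0.1784 0.0121] 85.5 yaw -4.5 z [0.151 0.155 0.158]
bar 287 mean [0.5983 0.1002 0.1555] rect [0.5983 0.1098] [0.2226 0.0147] 85.9 yaw -4.4 z [0.152 0.156 0.158]
barall 508 mean [0.599  0.1141 0.1548] rect [0.5993 0.1148] [0.2247 0.0163] 85.7 yaw -4.5 z [0.151 0.155 0.158]
barall 287 mean [0.5983 0.1002 0.1555] rect [0.5983 0.1098] [0.2226 0.0147] 85.9 yaw -4.4 z [0.152 0.156 0.158]
base 2200 mean [0.5944 0.1136 0.012 ] rect [0.5994 0.1148] [0.2484 0.0899] 85.6 yaw -4.3 z [0.01  0.012 0.015]
block 1319 mean [ 0.5186 -0.2165  0.0449] rect [ 0.5203 -0.2183] [0.0513 0.1969] 89.4 yaw 89.7 z [0.042 0.045 0.048]
blue 38 mean [ 0.5892 -0.2181  0.0908] rect [ 0.5894 -0.2184] [0.0158 0.0145] 43.0 yaw -13.9 z [0.086 0.091 0.096]
gold 38 mean [ 0.5193 -0.2177  0.0904] rect [ 0.5192 -0.2172] [0.0149 0.0143] 54.7 yaw 6.3 z [0.087 0.09  0.094]
purple 39 mean [ 0.4503 -0.2163  0.0911] rect [ 0.4504 -0.2156] [0.014  0.0151] 79.7 yaw 31.9 z [0.087 0.091 0.095]
blue 52 mean [ 0.589  -0.2189  0.0917] rect [ 0.5889 -0.2188] [0.0139 0.0154] 4.0 yaw -6.8 z [0.088 0.092 0.094]
gold 57 mean [ 0.5189 -0.2182  0.0913] rect [ 0.519  -0.2183] [0.0142 0.0169] 7.0 yaw 19.4 z [0.088 0.092 0.094]
purple 56 mean [ 0.4498 -0.2176  0.091 ] rect [ 0.4497 -0.2175] [0.015 0.016] 61.0 yaw 29.2 z [0.087 0.091 0.094]
bridge 266 mean [0.4384 0.2664 0.0809] rect [0.4367 0.2757] [0.0443 0.096 ] 11.9 yaw 12.8 z [0.073 0.081 0.084]
bridge 582 mean [0.4379 0.275  0.0808] rect [0.4378 0.2765] [0.0441 0.0899] 11.0 yaw 11.6 z [0.078 0.081 0.084]
tab 32 mean [0.4376 0.2713 0.1123] rect [0.4382 0.2751] [0.009  0.0375] 7.4 yaw 9.3 z [0.107 0.113 0.115]
saline 151 mean [ 0.7524 -0.0522  0.0501] rect [ 0.7565 -0.0531] [0.0318 0.0313] 2.4 yaw -23.6 z [0.027 0.046 0.07 ]
```

```bash
cat >> h.py <<'E'
from scipy.spatial.transform import Rotation as Ro
def down(a): # tool y at angle a deg, z down
    a=np.radians(a); y=np.array([np.cos(a),np.sin(a),0]); z=np.array([0,0,-1.]); return np.c_[np.cross(y,z),y,z]
def delta(p,R):
    s=r.sense(); R0=np.array(s['ee_rot']); print('t',round(s['time_s'],2),'tcp',np.round(s['tcp_pos'],4),'j',np.round(s['joints'],0),'w',round(s['gripper_width'],3),'F',np.round(s['wrist_force'],1),round(s['gripper_force'],1))
    print('d',np.round(R0.T@(np.array(p)-s['tcp_pos']),4).tolist(),'rv',np.round(Ro.from_matrix(R0.T@R).as_rotvec(degrees=True),2).tolist())
E
python3 -c "
from h import *
delta([.438,.276,.2],down(191.3))"
python3 steer.py '[[1,-0.506,0.732,0,0,0,-81],[1,-0.506,0.732,0,0,0,-81],[1,-0.506,0.732,0,0,0,-81],[1,-0.506,0.732,0,0,0,-81],[1,-0.506,0.732,0,0,0,-81],[1,-0.506,0.732,0,0,0,-81],[1,-0.506,0.732,0,0,0,-81],[1,-0.506,0.732,0,0,0,-81]]'
python3 -c "
from h import *
delta([.438,.276,.2],down(191.3))"
```

```text
time_s: 0.9
tcp_pos: [0.3156, -0.197, 0.2225]
ee_rot: [[-0.011, -1.0, 0.0], [-1.0, 0.011, 0.0], [-0.0, -0.0, -1.0]]
wrist_force: [1.6, 1.0, 0.4]
gripper_width: 1.001
gripper_force: 0.0
t 0.9 tcp [ 0.3156 -0.197   0.2225] j [ -7.  -4. -31.  -0. -62.   6.] w 1.001 F [1.6 1.  0.4] 0.0
d [-0.4744, -0.1169, 0.0226] rv [-0.02, 0.0, -11.96]
```

```bash
python3 steer.py '[[1,-0.474,-0.117,0.02,0,0,-12],[1,-0.474,-0.117,0.02,0,0,-12],[1,-0.474,-0.117,0.02,0,0,-12],[1,-0.474,-0.117,0.02,0,0,-12],[1,-0.474,-0.117,0.02,0,0,-12],[1,-0.474,-0.117,0.02,0,0,-12],[1,-0.474,-0.117,0.02,0,0,-12],[1,-0.474,-0.117,0.02,0,0,-12]]' >/dev/null
python3 steer.py '[[1,-0.09,-0.022,0.0,0,0,0],[1,-0.09,-0.022,0,0,0,0],[1,-0.09,-0.022,0,0,0,0],[1,-0.09,-0.022,0,0,0,0]]'
python3 -c "
from h import *
delta([.438,.276,.087],down(191.3))"
```

```text
time_s: 2.1
tcp_pos: [0.4221, 0.2805, 0.2053]
ee_rot: [[0.193, -0.981, -0.002], [-0.981, -0.193, -0.002], [0.001, 0.002, -1.0]]
wrist_force: [-0.5, 0.0, -0.3]
gripper_width: 1.001
gripper_force: 0.0
t 2.1 tcp [0.4221 0.2805 0.2053] j [ 52.  11. -17.  -0. -61. -41.] w 1.001 F [-0.5  0.  -0.3] 0.0
d [0.0074, -0.015, 0.1182] rv [0.11, -0.07, -0.2]
```

```bash
python3 steer.py '[[1,0.0075,-0.015,0.03,0,0,-0.2],[1,0.0075,-0.015,0.06,0,0,-0.2],[1,0.0075,-0.015,0.09,0,0,-0.2],[1,0.0075,-0.015,0.105,0,0,-0.2],[1,0.0075,-0.015,0.117,0,0,-0.2],[1,0.0075,-0.015,0.117,0,0,-0.2]]'
python3 -c "
from h import *
delta([.438,.276,.087],down(191.3))"
```

```text
time_s: 2.7
tcp_pos: [0.4381, 0.2739, 0.088]
ee_rot: [[0.193, -0.981, -0.002], [-0.981, -0.193, -0.002], [0.002, 0.003, -1.0]]
wrist_force: [-0.4, -0.7, -0.4]
gripper_width: 1.001
gripper_force: 0.0
t 2.7 tcp [0.4381 0.2739 0.088 ] j [ 50.  20. -25.  -0. -45. -39.] w 1.001 F [-0.4 -0.7 -0.4] 0.0
d [-0.0021, -0.0003, 0.001] rv [0.16, -0.11, -0.16]
```

```bash
python3 steer.py '[[0,-0.002,0,0,0,0,0],[0,-0.002,0,0,0,0,0],[0,-0.002,0,0,0,0,0],[0,-0.002,0,0,0,0,0],[0,-0.002,0,0,0,0,0],[0,-0.002,0,0,0,0,0]]'
python3 steer.py '[[0,0,0,-0.02,0,0,0],[0,0,0,-0.06,0,0,6],[0,0,0,-0.1,0,0,14],[0,0,0,-0.14,0,0,22],[0,0,0,-0.17,0,0,28],[0,0,0,-0.17,0,0,28],[0,0,0,-0.17,0,0,28]]'
python3 - <<'E'
from h import *
c=cap('side','side1');t=cap('top','top1')
delta([.5992,.1145,.26],down(175.6))
a=cv2.resize(cv2.cvtColor(c['pixels'],cv2.COLOR_RGB2BGR)[40:190,150:350],None,fx=4,fy=4,interpolation=2)
cv2.imwrite('pics/crop1.png',a)
E
```

```text
time_s: 3.3
tcp_pos: [0.4384, 0.2776, 0.0893]
ee_rot: [[0.195, -0.981, 0.0], [-0.981, -0.195, 0.0], [-0.0, -0.0, -1.0]]
wrist_force: [0.6, 0.3, -0.5]
gripper_width: 0.541
gripper_force: 0.0
time_s: 4.0
tcp_pos: [0.4382, 0.2776, 0.2595]
ee_rot: [[-0.288, -0.958, 0.0], [-0.958, 0.288, 0.001], [-0.001, 0.0, -1.0]]
wrist_force: [-0.1, 0.1, -1.2]
gripper_width: 0.017
gripper_force: 0.0
t 4.1 tcp [0.4378 0.277  0.2578] j [ 50.  10. -11.  -0. -69. -67.] w 0.007 F [-0.5  0.2 -0.4] 0.0
d [0.1091, -0.2014, -0.0023] rv [0.1, -0.12, -12.36]
```

View pics/crop1.png

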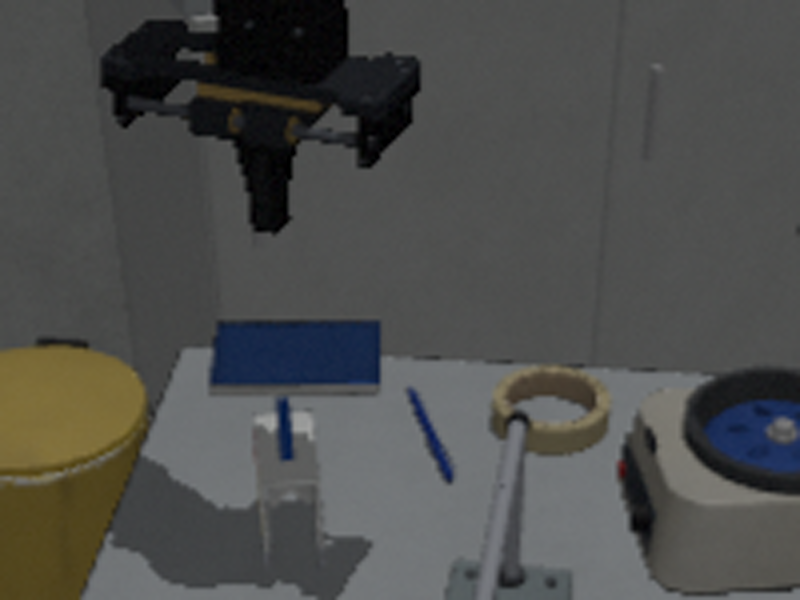

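The crop shows the card still standing at (285,490), with the fingers shut empty above it. They hadn't finished closing when I lifted. I'll reopen, go back down and wait longer this time.

```bash
python3 steer.py '[[0.6,0,0,0,0,0,-10],[0.6,0,0,0,0,0,-20],[0.6,0,0,0,0,0,-28],[0.6,0,0,0,0,0,-28],[0.6,0,0,0,0,0,-28],[0.6,0,0,0,0,0,-28],[0.6,0,0,0,0,0,-28]]'
python3 - <<'E'
from h import *
t=ld('top1'); box(t,145,225,198,262,.07,.09,'bridge'); box(ld('side1'),205,135,240,190,.07,.09,'bridge')
delta([.438,.276,.087],down(191.3))
E
```

```text
time_s: 4.8
tcp_pos: [0.4383, 0.2774, 0.2586]
ee_rot: [[0.194, -0.981, -0.001], [-0.981, -0.194, -0.001], [0.001, 0.001, -1.0]]
wrist_force: [0.3, -0.9, 0.1]
gripper_width: 0.549
gripper_force: 0.0
bridge 483 mean [0.4376 0.2677 0.0808] rect [0.4377 0.276 ] [0.0443 0.0895] 11.5 yaw 21.7 z [0.078 0.081 0.084]
bridge 264 mean [0.4384 0.2668 0.0811] rect [0.4371 0.2749] [0.0444 0.0936] 11.6 yaw 12.1 z [0.074 0.082 0.084]
t 4.8 tcp [0.4383 0.2774 0.2586] j [ 50.  10. -11.  -0. -69. -39.] w 0.549 F [ 0.3 -0.9  0.1] 0.0
d [0.0012, 0.0004, 0.1716] rv [0.06, -0.04, -0.11]
```

```bash
python3 steer.py '[[0.6,0.001,0,0.05,0,0,0],[0.6,0.001,0,0.1,0,0,0],[0.6,0.001,0,0.14,0,0,0],[0.6,0.001,0,0.16,0,0,0],[0.6,0.001,0,0.17,0,0,0],[0.3,0.001,0,0.17,0,0,0],[0,0.001,0,0.17,0,0,0],[0,0.001,0,0.17,0,0,0]]'
python3 steer.py '[[0,0,0,0,0,0,0],[0,0,0,0,0,0,0],[0,0,0,0,0,0,0],[0,0,0,0,0,0,0],[0,0,0,0,0,0,0]]'
```

```text
time_s: 5.6
tcp_pos: [0.4395, 0.2775, 0.0907]
ee_rot: [[0.195, -0.981, 0.002], [-0.981, -0.195, 0.002], [-0.002, -0.003, -1.0]]
wrist_force: [0.1, 0.5, 0.7]
gripper_width: 0.412
gripper_force: 0.0
time_s: 6.1
tcp_pos: [0.4387, 0.2767, 0.0896]
ee_rot: [[0.195, -0.981, 0.0], [-0.981, -0.195, 0.0], [-0.0, -0.0, -1.0]]
wrist_force: [-0.6, 0.1, 2.8]
gripper_width: 0.108
gripper_force: 30.0
```

```bash
python3 steer.py '[[0,0,0,-0.03,0,0,0],[0,0,0,-0.07,0,0,6],[0,0,0,-0.11,0,0,14],[0,0,0,-0.15,0,0,22],[0,0,0,-0.17,0,0,28],[0,0,0,-0.17,0,0,28],[0,0,0,-0.17,0,0,28]]'
python3 - <<'E'
from h import *
c=cap('side','side2')
delta([.5992,.1145,.28],down(175.6))
a=cv2.resize(cv2.cvtColor(c['pixels'],cv2.COLOR_RGB2BGR)[40:190,150:350],None,fx=4,fy=4,interpolation=2)
cv2.imwrite('pics/crop2.png',a)
E
```

```text
time_s: 6.8
tcp_pos: [0.438, 0.2763, 0.2582]
ee_rot: [[-0.287, -0.958, -0.002], [-0.958, 0.287, -0.0], [0.001, 0.001, -1.0]]
wrist_force: [-0.6, -0.0, -2.6]
gripper_width: 0.11
gripper_force: 30.0
t 6.85 tcp [0.4377 0.276  0.2573] j [ 50.  10. -11.  -0. -69. -67.] w 0.11 F [ 0.9  0.5 -1. ] 30.0
d [0.1083, -0.201, -0.0228] rv [0.14, -0.14, -12.31]
```

View pics/crop2.png

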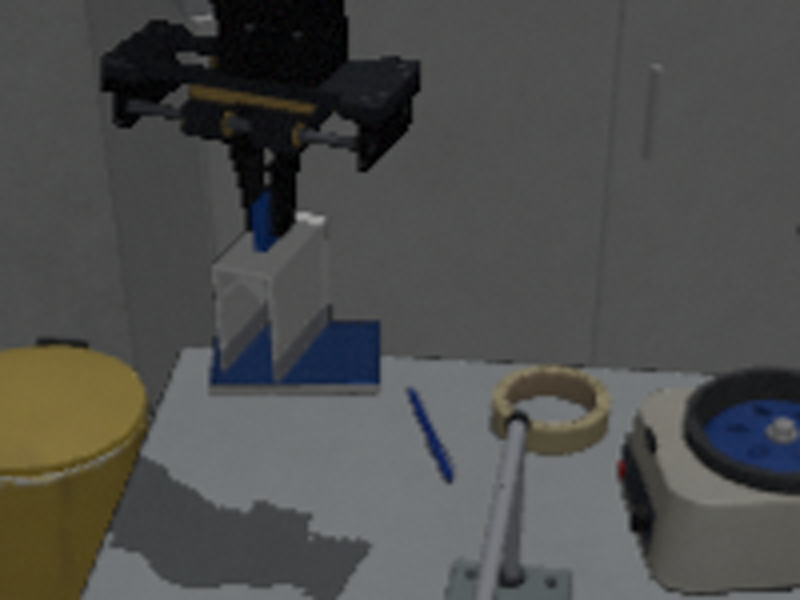

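The plain +x panel at (300,300) shows no bands, so the bands already face the robot and no flip is needed. Next I move the card above the bar.

```bash
python3 steer.py '[[0,0.0,0,-0.027,0,0,-3],[0,0.018,-0.034,-0.027,0,0,-6],[0,0.036,-0.067,-0.027,0,0,-9],[0,0.054,-0.101,-0.027,0,0,-12.3],[0,0.072,-0.134,-0.027,0,0,-12.3],[0,0.09,-0.168,-0.027,0,0,-12.3],[0,0.108,-0.201,-0.027,0,0,-12.3],[0,0.108,-0.201,-0.027,0,0,-12.3]]'
python3 steer.py '[[0,0,0,0,0,0,0],[0,0,0,0,0,0,0]]' >/dev/null
python3 - <<'E'
from h import *
t=cap('top','top3');s=cap('side','side3')
box(t,170,130,300,220,.262,.285,'bridge')
box(t,170,130,300,220,.148,.165,'bar')
delta([.5992,.1145,.19],down(175.6))
E
```

```text
time_s: 7.65
tcp_pos: [0.6014, 0.112, 0.2824]
ee_rot: [[-0.082, -0.997, -0.005], [-0.997, 0.082, -0.003], [0.003, 0.005, -1.0]]
wrist_force: [-0.2, 0.0, -1.7]
gripper_width: 0.11
gripper_force: 30.0
bridge 164 mean [0.596  0.0779 0.2754] rect [0.5952 0.0842] [0.0282 0.0443] 89.9 yaw -89.3 z [0.27  0.276 0.278]
bar 247 mean [0.5974 0.0936 0.1548] rect [0.599  0.1152] [0.2251 0.0165] 86.0 yaw -4.5 z [0.151 0.155 0.159]
t 7.95 tcp [0.5992 0.1159 0.2858] j [ 26.  19.   4.  -0. -76. -30.] w 0.109 F [ 0.5 -0.4 -0.4] 30.0
d [0.0014, -0.0002, 0.0958] rv [0.05, -0.01, 0.02]
```

View pics/side3.png

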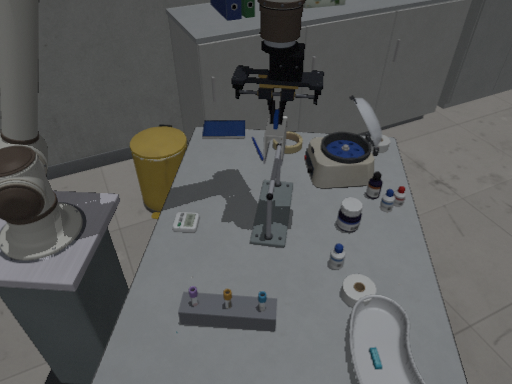

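The side view shows the held card at (278,140), straddling the line above the bar and correctly aligned. Next I lower it onto the bar.

```bash
python3 steer.py '[[0,0,0,0.03,0,0,0],[0,0,0,0.06,0,0,0],[0,0,0,0.08,0,0,0],[0,0,0,0.095,0,0,0],[0,0,0,0.103,0,0,0],[0,0,0,0.107,0,0,0],[0,0,0,0.107,0,0,0],[0,0,0,0.107,0,0,0]]'
python3 - <<'E'
from h import *
s=cap('side','side4')
delta([.5992,.1145,.178],down(175.6))
E
```

```text
time_s: 8.75
tcp_pos: [0.6004, 0.1155, 0.1802]
ee_rot: [[-0.077, -0.997, 0.002], [-0.997, 0.077, 0.001], [-0.001, -0.002, -1.0]]
wrist_force: [-0.3, 0.1, -1.4]
gripper_width: 0.114
gripper_force: 30.0
t 8.8 tcp [0.6004 0.1154 0.1803] j [ 26.  22.  -5.   0. -62. -31.] w 0.111 F [ 0.4 -0.7 -1.6] 30.0
d [0.001, 0.0011, 0.0023] rv [-0.11, 0.05, -0.06]
```

Open a little and check the hang before retreating.

```bash
python3 steer.py '[[0.11,0,0,0.002,0,0,0],[0.2,0,0,0.002,0,0,0],[0.5,0,0,0.002,0,0,0],[0.5,0,0,0.002,0,0,0],[0.5,0,0,0.002,0,0,0],[0.5,0,0,0.0,0,0,0]]'
python3 steer.py '[[0.5,0,0,-0.03,0,0,0],[0.5,0,0,-0.07,0,0,0],[0.5,0,0,-0.11,0,0,0],[0.5,0,0,-0.11,0,0,0]]'
python3 - <<'E'
from h import *
s=cap('side','side5');t=cap('top','top5')
box(t,170,130,300,220,.162,.175,'bridge')
box(s,230,90,320,230,.162,.175,'bridge')
a=cv2.resize(cv2.cvtColor(s['pixels'],cv2.COLOR_RGB2BGR)[90:240,180:380],None,fx=4,fy=4,interpolation=2)
cv2.imwrite('pics/crop5.png',a)
delta([.450,-.2165,.25],down(180))
E
```

```text
time_s: 9.4
tcp_pos: [0.5998, 0.1151, 0.179]
ee_rot: [[-0.078, -0.997, -0.0], [-0.997, 0.078, -0.0], [0.0, 0.0, -1.0]]
wrist_force: [1.1, 1.0, 0.4]
gripper_width: 0.456
gripper_force: 0.0
time_s: 9.8
tcp_pos: [0.6029, 0.1156, 0.2967]
ee_rot: [[-0.077, -0.997, 0.013], [-0.997, 0.077, 0.003], [-0.004, -0.013, -1.0]]
wrist_force: [0.4, 0.3, 0.6]
gripper_width: 0.496
gripper_force: 0.0
bridge 205 mean [0.6006 0.0897 0.1659] rect [0.5996 0.1149] [0.0884 0.0436] 85.0 yaw -23.0 z [0.163 0.166 0.168]
bridge 346 mean [0.599  0.1063 0.1669] rect [0.5987 0.113 ] [0.0909 0.0439] 85.9 yaw -4.9 z [0.165 0.167 0.169]
t 9.9 tcp [0.6001 0.1154 0.2904] j [ 26.  18.   5.  -0. -76. -31.] w 0.499 F [-0.1  0.8 -0.5] 0.0
d [0.3427, 0.1238, 0.0396] rv [-0.13, 0.1, -4.48]
```

View pics/crop5.png

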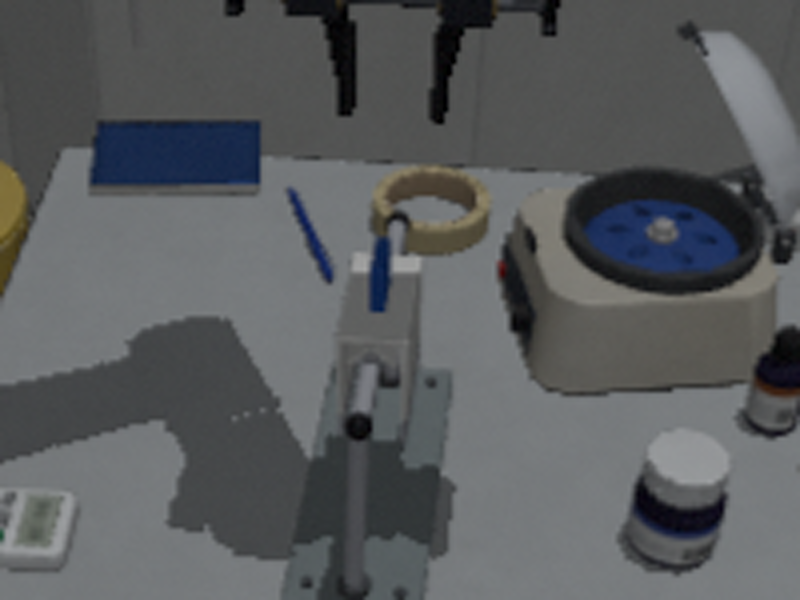

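The card hangs on the bar at crop position (380,310), with its bridge top at about 0.167 m as expected and upright. Now the purple tube.

```bash
python3 steer.py '[[0.5,0.343,0.124,0.04,0,0,26],[0.5,0.343,0.124,0.04,0,0,26],[0.5,0.343,0.124,0.04,0,0,26],[0.5,0.343,0.124,0.04,0,0,26],[0.5,0.343,0.124,0.04,0,0,26],[0.5,0.343,0.124,0.04,0,0,26],[0.5,0.343,0.124,0.04,0,0,26],[0.5,0.343,0.124,0.04,0,0,26]]' >/dev/null
python3 steer.py '[[0.5,0,0,0,0,0,0],[0.5,0,0,0,0,0,0]]' >/dev/null
python3 - <<'E'
from h import *
t=cap('top','top6')
box(t,170,130,300,220,.162,.175,'bridge')
delta([.450,-.2165,.0645],down(150))
E
```

```text
bridge 653 mean [0.5987 0.115  0.1661] rect [0.5994 0.1154] [0.0894 0.0441] 85.5 yaw -4.9 z [0.163 0.166 0.169]
t 10.95 tcp [ 0.4495 -0.2166  0.2485] j [ -7.   9. -14.  -0. -67. -23.] w 0.502 F [ 0.1 -0.4 -0.4] 0.0
d [-0.0004, -0.0006, 0.184] rv [0.07, -0.01, -0.46]
```

```bash
python3 steer.py '[[0.5,0,0,0.04,0,0,-0.5],[0.5,0,0,0.08,0,0,-0.5],[0.5,0,0,0.12,0,0,-0.5],[0.5,0,0,0.15,0,0,-0.5],[0.5,0,0,0.17,0,0,-0.5],[0.5,0,0,0.18,0,0,-0.5],[0.5,0,0,0.184,0,0,-0.5],[0.3,0,0,0.184,0,0,-0.5]]'
python3 steer.py '[[0,0,0,0,0,0,0],[0,0,0,0,0,0,0],[0,0,0,0,0,0,0],[0,0,0,0,0,0,0],[0,0,0,0,0,0,0],[0,0,0,0,0,0,0],[0,0,0,0,0,0,0]]'
```

```text
time_s: 11.75
tcp_pos: [0.4502, -0.2167, 0.0654]
ee_rot: [[-0.499, -0.867, 0.0], [-0.867, 0.499, -0.0], [-0.0, -0.0, -1.0]]
wrist_force: [1.0, -0.8, -0.2]
gripper_width: 0.462
gripper_force: 0.0
time_s: 12.45
tcp_pos: [0.45, -0.2173, 0.0658]
ee_rot: [[-0.499, -0.866, 0.001], [-0.866, 0.499, -0.0], [-0.0, -0.001, -1.0]]
wrist_force: [-0.6, -0.1, 4.8]
gripper_width: 0.187
gripper_force: 30.0
```

```bash
cat >> h.py <<'E'
def tilt(az,t): return down(az+90)@Ro.from_euler('y',-t,degrees=True).as_matrix()
E
python3 steer.py '[[0,0,0,-0.02,0,0,0],[0,0,0,-0.05,0,0,0],[0,0,0,-0.09,0,0,0],[0,0,0,-0.13,0,0,0],[0,0,0,-0.17,0,0,0],[0,0,0,-0.195,0,0,0],[0,0,0,-0.195,0,0,0]]'
python3 - <<'E'
from h import *
print(tilt(60,85)[:,2])
delta([.43,.0,.26],tilt(60,40))
E
```

```text
time_s: 13.15
tcp_pos: [0.4514, -0.2177, 0.2641]
ee_rot: [[-0.499, -0.866, 0.008], [-0.866, 0.499, -0.002], [-0.002, -0.008, -1.0]]
wrist_force: [0.1, 0.5, -0.0]
gripper_width: 0.186
gripper_force: 30.0
[ 0.49809735  0.86272992 -0.08715574]
t 13.15 tcp [ 0.4514 -0.2177  0.2641] j [ -7.   8. -13.   0. -69. -23.] w 0.186 F [ 0.1  0.5 -0. ] 30.0
d [-0.1779, 0.1273, 0.0035] rv [-0.43, -39.86, 0.2]
```

```bash
python3 steer.py '[[0,-0.03,0.02,0,0,-6,0],[0,-0.06,0.04,0,0,-12,0],[0,-0.09,0.06,0,0,-18,0],[0,-0.12,0.085,0,0,-24,0],[0,-0.15,0.105,0,0,-30,0],[0,-0.178,0.127,0,0,-36,0],[0,-0.178,0.127,0,0,-40,0],[0,-0.178,0.127,0,0,-40,0]]'
python3 - <<'E'
from h import *
c=cap('side','side7')
delta([.470,.1105,.24],tilt(60,85))
E
```

```text
time_s: 13.95
tcp_pos: [0.4272, 0.0001, 0.2584]
ee_rot: [[-0.387, -0.865, 0.32], [-0.661, 0.502, 0.557], [-0.642, 0.004, -0.766]]
wrist_force: [0.4, -1.1, 0.1]
gripper_width: 0.192
gripper_force: 30.0
t 14.0 tcp [ 4.279e-01 -4.000e-04  2.589e-01] j [ -9.  -2. -20. -42. -63.  -5.] w 0.187 F [-0.5 -0.2 -0.2] 30.0
d [-0.0776, 0.0192, 0.0896] rv [-0.05, -45.12, -0.2]
```

View pics/side7.png

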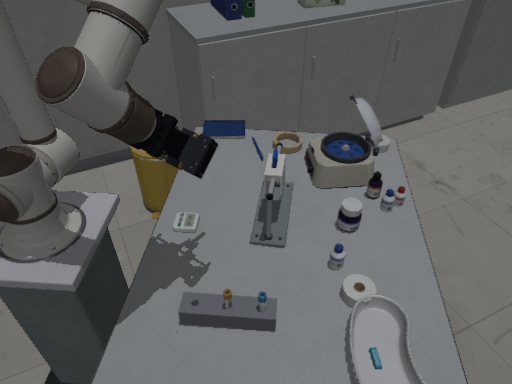

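The picture shows the purple well empty at (195,303), the gold and blue tubes untouched, and the card hanging at (275,165). The gripper, now tilted, hides the held tube near (190,150). The arm follows the tilt well, so I'll continue.

```bash
python3 steer.py '[[0,-0.013,0.003,0.015,0,-7,0],[0,-0.026,0.006,0.03,0,-14,0],[0,-0.039,0.009,0.045,0,-21,0],[0,-0.052,0.013,0.06,0,-28,0],[0,-0.065,0.016,0.075,0,-35,0],[0,-0.078,0.019,0.09,0,-42,0],[0,-0.078,0.019,0.09,0,-45,0],[0,-0.078,0.019,0.09,0,-45,0]]'
python3 - <<'E'
from h import *
delta([.470,.1105,.155],tilt(60,85))
E
```

```text
time_s: 14.8
tcp_pos: [0.4703, 0.1117, 0.2381]
ee_rot: [[-0.053, -0.867, 0.496], [-0.073, 0.499, 0.864], [-0.996, 0.009, -0.09]]
wrist_force: [0.1, -0.4, 0.2]
gripper_width: 0.184
gripper_force: 30.0
t 14.8 tcp [0.4703 0.1117 0.2381] j [-26.  21. -29. -90. -83.  48.] w 0.184 F [ 0.1 -0.4  0.2] 30.0
d [0.0829, -0.0011, 0.0063] rv [0.12, -0.16, -0.51]
```

```bash
python3 steer.py '[[0,0.02,0,0.002,0,0,0],[0,0.04,-0.001,0.004,0,0,0],[0,0.06,-0.001,0.005,0,0,0],[0,0.075,-0.001,0.006,0,0,0],[0,0.083,-0.001,0.006,0,0,0],[0,0.083,-0.001,0.006,0,0,0],[0,0.083,-0.001,0.006,0,0,0]]'
python3 - <<'E'
from h import *
c=cap('side','side8');t=cap('top','top8')
delta([.470,.1105,.155],tilt(60,85))
box(t,170,130,300,220,.162,.175,'bridge')
box(t,200,190,260,250,.12,.18,'tube region')
f=lambda c,v,u:cv2.resize(cv2.cvtColor(c['pixels'],cv2.COLOR_RGB2BGR)[v:v+150,u:u+100],None,fx=4,fy=4,interpolation=2)
cv2.imwrite('pics/crop8.png',np.hstack([f(c,110,210),f(t,140,190)]))
E
```

```text
time_s: 15.5
tcp_pos: [0.4711, 0.1103, 0.1587]
ee_rot: [[-0.043, -0.867, 0.497], [-0.077, 0.499, 0.863], [-0.996, -0.001, -0.088]]
wrist_force: [-0.1, -0.2, -0.2]
gripper_width: 0.188
gripper_force: 30.0
t 15.6 tcp [0.4711 0.1103 0.159 ] j [-26.  33. -30. -91. -84.  63.] w 0.184 F [ 0.  -0.2  0.7] 30.0
d [0.004, 0.0011, -0.0] rv [0.04, -0.01, 0.13]
bridge 660 mean [0.5974 0.1151 0.166 ] rect [0.5591 0.0772] [0.1315 0.1657] 0.5 yaw -5.4 z [0.163 0.166 0.169]
tube region 475 mean [0.4641 0.1016 0.168 ] rect [0.4623 0.1087] [0.1238 0.0456] 67.5 yaw -32.5 z [0.159 0.169 0.175]
```

View pics/crop8.png

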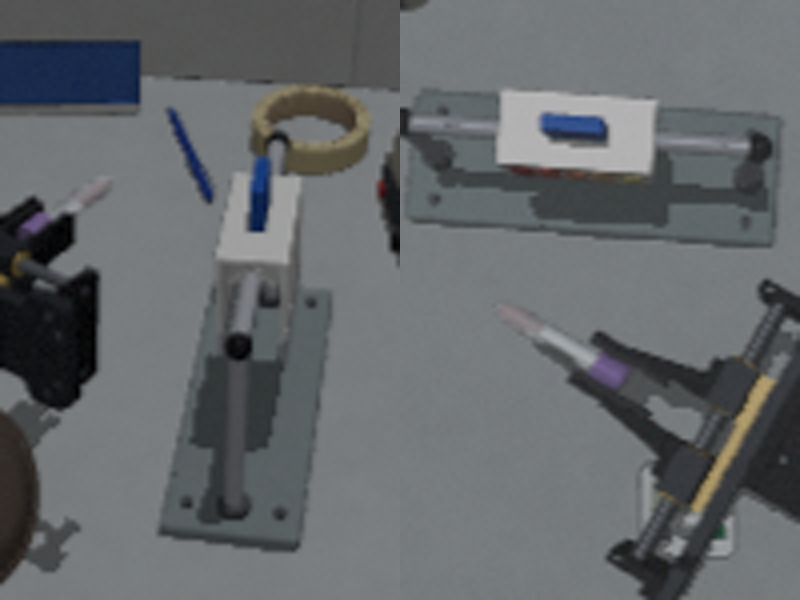

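The crop shows the purple tube held about level, running from (610,370) to (500,310) in the top view. It is clear of everything, in front of the hanging card, whose coloured bands show at (575,172). Settle, then hand in.

```bash
python3 steer.py '[[0,0,0,0,0,0,0],[0,0,0,0,0,0,0],[0,0,0,0,0,0,0]]'
python3 -c "
from station import r
print(r.finish_job())"
```

```text
time_s: 15.9
tcp_pos: [0.471, 0.1103, 0.1585]
ee_rot: [[-0.043, -0.866, 0.498], [-0.076, 0.5, 0.863], [-0.996, -0.001, -0.087]]
wrist_force: [0.0, -0.5, -0.0]
gripper_width: 0.186
gripper_force: 30.0
the job is handed in; nothing more can be done
None
```

The job was handed in at about 16 s, with no verdict returned: the card hangs released on the bar, bands to the robot, and the purple tube is held about level (85° from upright) roughly 10 cm in front of them.

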